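# Lock the flask clamp: push the clevis pin home and fit its R-clip

### The arm

A 6-joint arm with a two-finger parallel gripper is mounted at the origin on a cart in front of the work surface, level with it; the furniture and walls round the work are solid. World frame = base frame: x ahead of the robot, y to its left, z up, the work surface at z = 0. Lengths are in m, angles in degrees, forces in N, time in s.
With the tool pointing down it reaches from about 0.25 to 0.775 m from the base axis. Payload 4 kg.
Tool frame: the origin (TCP) lies at the very end of the fingers, on their centre line; the grasp point (between the pads) lies ctrl.pinch_z behind it (ctrl.pinch_z is the distance from the TCP to the grasp point, in m); z points along the fingers, y is the line along which they close (so a half turn about z gives the same grasp; the last joint's range is limited). The gripper opens to 85 mm and grips with 20 to 120 N. Pads are 22 mm wide; open, the fingers measure 114 mm over their backs; the gripper's body (76 mm by 85 mm) begins 54 mm behind the grasp point. The pads swing forward as they close: fully open they stand 13 mm farther back than shut.
Start: joints at [-77.985, 4.996, 78.535, -0, 96.463, -5.907], TCP at [0.169, -0.523, 0.231] pointing down, gripper open.
Joint ranges: [-177.83, 177.83], [-43.37, 116.18], [15.69, 146.23], [-61.86, 241.86], [9.47, 152.12], [-147.06, 147.06]. Speed limits (degrees/s): [159.86, 159.86, 180, 180, 180, 180].

### API

Orientations are given as a 3x3 rotation matrix whose columns are the frame's x, y, z axes.
In Python, from bench import ctrl, optics, finish_job gives the robot as it stands (ctrl), with the cameras (optics) and the job as plain functions.
- The arm moves only by the shell command python3 inch.py 'ROWS'. ROWS is a JSON list of rows, 1 to 12 of them, each of 7 numbers: a rotation vector rx, ry, rz in degrees, then dx, dy, dz in m, then the finger opening in m; each row shifts and turns the commanded pose from where the row before left it, along the tool's axes as they then stand; what a row does not reach is not made up. A row lasts 1/8 s, in which the tool goes at most 0.0625 m and 10.7 degrees, less where a joint would pass 70% of its speed; a pose out of reach is approached as far as the arm can. The fingers move at their own pace and stop on an object; the grip force is fixed at half the most. Time passes only in rows, so rows that do not move let the fingers close. It prints the time, the measured TCP pose, the force, the opening and the grip force at its end. Input that does not fit is refused with a message, and nothing moves.
- ctrl.observe(): the state, without advancing time (a new reading comes with each control period).
- optics.read_camera(name): name is "scene" or "top"; returns the picture (400x640x3 uint8, blue, green, red); there is no depth.
- optics.calibration(name): a dict with "fx", "fy", "cx", "cy" (pixels), "D" ([k1, k2, p1, p2, k3] as OpenCV has them; the pictures are not rectified), "rvec" (rotation vector, rad) and "tvec" (3), from world to camera coordinates, as OpenCV has them. Camera axes: x right, y down, z forward; pixel columns grow to the right and rows downward; lengths in m; the calibration is good to about 2 mm. A picture is of the moment at which its call begins. calibration takes no time and is no camera call.
- finish_job(): hands the job in; it is judged then, once.
The state is a dict: "time": time; "joint_positions": joint angles; "joint_vel": joint speeds; "joint_torque": joint torques, N m; "ee_pos": TCP position; "ee_rot": TCP orientation; "contact_force": force on the tool from outside, world axes, zero at the start; "ft_torque": the same for the moment, N m; "finger_gap": finger opening in m; "grip_force": force on a finger pad.
Only numpy, scipy, OpenCV 4.12 (cv2) and the standard library are available. Lean on these libraries where they do the work, as an engineer would, in place of code of your own. Each camera call takes 0.05 s, during which the arm holds its last target. There are 200 camera calls.

### The job

The denture flask is closed in its clamp and must be locked before it goes to cure. Push the clamp's clevis pin gently home until its head seats against the clamp, then take the smaller of the two R-clips out of the wooden block and push its straight leg down through a cross-hole at the pin's far end until its bent leg has ridden over the pin and snapped in around it, the clip standing upright; let go. Do not force the clip or the pin, and leave the larger clip and the other things on the bench alone.

Things in the scene. Friction and masses are not known exactly. Their poses are not given: they have to be found in the camera images.
- clamp: Flask clamp, fixed on the pad: base 96 x 138 mm, brass flask inside, gate bar on top, 100 mm tall. Origin: centre of the underside, z up. At y = -52 mm two ears (x = -19 to -13 and 13 to 19, 90 mm high) carry the clevis pin: axis parallel to x at z = 76 mm. The pin's tail is cross-drilled twice at right angles; with the pin home, both holes cross at x 30, y -52, z 76 mm, beyond the ear at +x.
- pin (a joint): How far (m) the clevis pin stands out: 0 = home, head against the ear at x = -19 mm; slides along the clamp's x, about 4 N. Pin 18 mm thick; head 27 mm wide, 6 mm thick, outer face at x = -25 mm minus this; tail ends at x = 44 mm. It also turns stiffly (not reported): of its two crossed holes the nearer starts 28 to 45 degrees off upright, either side; a leg tip caught in the mouth turns the pin.
- clip: The smaller R-clip, 4.5 mm wire (cross-holes 5.8 mm, countersunk). Origin: point of its straight leg that lies on the pin's axis when seated. Leg along z, tip at z = -30 mm; bent leg beside it at +x (either way round will do), end at z = -23 mm. Double coil: centre x 7.5, z 46 mm, 19.5 mm wide, 9 mm thick along y: grasp there. Riding over takes about 10 N; over 30 N bends it.
- clip_block: Wooden block, 46 x 88 mm, 38 mm high, fixed; origin: centre of the underside. The clips stand upright in two slots 30 mm deep along its y axis, the smaller (task's) clip at y = -28 mm, the larger at +11 mm. To the robot's left of it stand a shade reader (0.22 m tall, behind the block) and a curing oven (0.31 m tall, x 0.31 to 0.64, y 0.08 to 0.39): pass above them.
- spare_clip: The larger R-clip, 6 mm wire, too thick for the hole; stands in the same block. Bystander. Origin on its straight leg, 40 mm above the tip.
- model_upper: Plaster jaw model, 59 x 65 x 29 mm, behind the clamp. Bystander.
- wax_carver: Thin metal wax carver, 174 mm long, 8 mm high, lying between the clip block and the clamp. Bystander.

How it is judged (in metres and radians):
On the way:
1. the pin is pushed home (value of joint pin below 0.001 m), for 0.2 s.
At the end, for the whole second after the job is handed in: The pin is home (within 1.5 mm); the smaller clip's straight leg is through a cross-hole, snapped to its seat (origin within 3.5 mm of it in height, 3 mm along and 2.5 mm across the pin), upright within 0.2 rad and square to the pin within 0.35 rad, at rest, released (value of joint pin below 0.0015 m and x of clip in the frame of clamp between 0.027 and 0.033 m and y of clip in the frame of clamp between -0.0545 and -0.0495 m and z of clip in the frame of clamp between 0.0725 and 0.0795 m and angle between the z axis of clip and the z axis of clamp, either way round below 0.2 rad and angle between the y axis of clip and the x axis of clamp, either way round below 0.35 rad and linear speed of clip below 0.02 m/s); the robot touches nothing.
It fails at once if the clip is pressed against the clamp or its pin with over 30 N (contact force between clip and clamp above 30 N).
It fails at once if the fingers press on the clamp or its pin with over 40 N (contact force between the fingers and clamp above 40 N).
It fails at once if the larger clip or another bystander is moved by over 20 mm (distance of any of spare_clip, model_upper, wax_carver from where it was at the start of the episode above 0.02 m).
It also fails if it takes over 64 s, if anything falls off the work surface, if the arm or the gripper's body presses on something with over 40 N, if the wrist force passes 120 N, or if a joint passes its speed limit or range.

## Working session

There is one attempt and no reset: what is moved stays moved. The work goes in short steps, Python scripts to look and compute and a shell command to move; the robot and the scene stay as the last step left them, time stands still between calls to the robot, and variables do not carry over. Pictures are saved under pics/ and viewed, at most 10 in all, crops included, and the job is handed in when it is done.

```bash
ls; mkdir -p pics; python3 - <<'E'
from bench import ctrl, optics, finish_job
import cv2
for n in("scene","top"):
    im=optics.read_camera(n); cv2.imwrite(f"pics/{n}0.png",im); print(n,optics.calibration(n))
print(ctrl.pinch_z); o=ctrl.observe(); print(o["ee_pos"],o["ee_rot"],o["finger_gap"],o["time"])
E
```

```text
bench.py
inch.py
pics
scene {'fx': 398.3869190885349, 'fy': 398.3869190885349, 'cx': 315.0349410510958, 'cy': 201.66804580786172, 'D': array([0.02271123, 0.        , 0.        , 0.        , 0.        ]), 'rvec': array([ 2.18413003, -0.45614042,  0.22918124]), 'tvec': array([-0.62544023,  0.03828176,  0.9336473 ])}
top {'fx': 470.5803136827459, 'fy': 470.5803136827459, 'cx': 319.85460451343806, 'cy': 196.67185435178737, 'D': array([0.025549, 0.      , 0.      , 0.      , 0.      ]), 'rvec': array([ 2.16530136, -2.21648968,  0.03861341]), 'tvec': array([-0.26251683,  0.5535786 ,  0.96874175])}
0.0187
[ 0.16913254 -0.52286606  0.23021979] [[ 9.51482550e-01  3.07702383e-01 -4.47596331e-04]
 [ 3.07702649e-01 -9.51480458e-01  2.00464496e-03]
 [ 1.90954868e-04 -2.04511127e-03 -9.99997891e-01]] 0.08579541697837546 0.1
```

View pics/scene0.png

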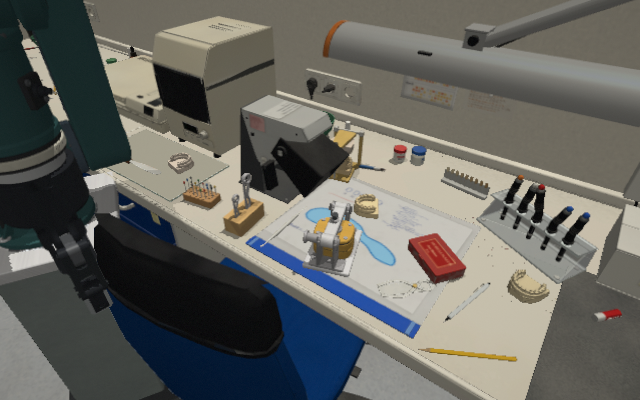

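View pics/top0.png

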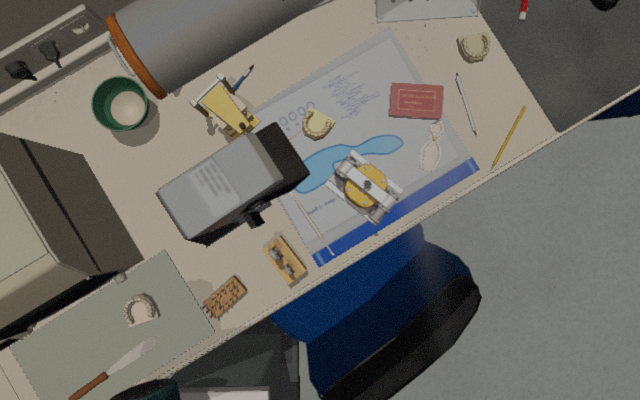

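The scene view shows the clip block at about (243,213) with two clips standing in it, and the clamp at about (330,240). In the top view the block is at (285,261) and the clamp at (366,185). I'll zoom in on both.

```bash
cat > h.py <<'E'
import numpy as np, cv2
from bench import ctrl, optics, finish_job
from scipy.optimize import least_squares
def P(n,pts):
    c=optics.calibration(n); K=np.array([[c['fx'],0,c['cx']],[0,c['fy'],c['cy']],[0,0,1.]])
    return cv2.projectPoints(np.atleast_2d(np.array(pts,float)),c['rvec'],c['tvec'],K,c['D'])[0][:,0]
def ray(n,uv):
    c=optics.calibration(n); K=np.array([[c['fx'],0,c['cx']],[0,c['fy'],c['cy']],[0,0,1.]])
    x=cv2.undistortPoints(np.array([[uv]],float),K,c['D'])[0,0]; R=cv2.Rodrigues(c['rvec'])[0]
    return -R.T@c['tvec'], R.T@np.array([*x,1])
def atz(n,uv,z):
    o,d=ray(n,uv); return o+d*(z-o[2])/d[2]
def crop(n,im,x0,y0,w,h,s):
    return cv2.resize(im[y0:y0+h,x0:x0+w],None,fx=s,fy=s,interpolation=cv2.INTER_CUBIC)
E
python3 - <<'E'
from h import *
s=cv2.imread("pics/scene0.png");t=cv2.imread("pics/top0.png")
a=np.vstack([crop("",t,322,145,100,75,4),crop("",s,295,195,100,75,4)])
b=np.vstack([crop("",t,245,225,100,75,4),crop("",s,200,165,100,75,4)])
cv2.imwrite("pics/z1.png",np.hstack([a,b]))
for uv in[(366,185),(285,261)]: print(atz("top",uv,0.05))
print(P("top",[[.4,-.2,0],[.5,-.2,0],[.4,-.1,0]]))
for n in("top","scene"): print(ray(n,(320,200)))
E
```

```text
[ 0.5666266 -0.368667   0.05     ]
[ 0.41904032 -0.20358558  0.05      ]
[[285.54324556 268.06853248]
 [284.63176711 220.22551473]
 [237.82264228 269.15749261]]
(array([ 0.50027263, -0.28718181,  0.99049424]), array([ 0.04090172,  0.01190114, -0.99911737]))
(array([ 0.28280983, -0.90959777,  0.59748536]), array([ 0.33299976,  0.7255299 , -0.60240384]))
```

View pics/z1.png

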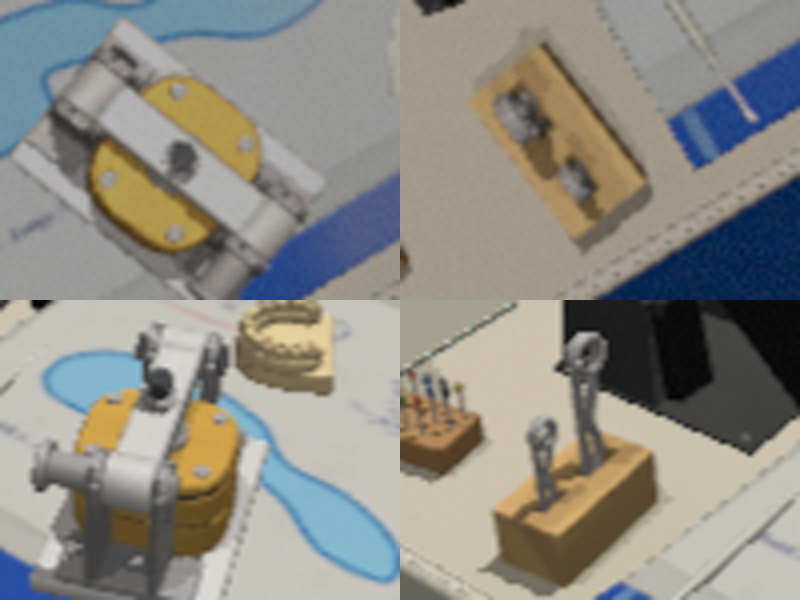

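In the clamp crop, the pin end (clamp −y) faces lower right in the top view, and the pin head sticks out at the left in the scene view. I'll fit both poses roughly and check them with a wireframe overlay.

```bash
cat >> h.py <<'E'
def T(p,pts):
    x,y,a=p[:3]; c,s=np.cos(a),np.sin(a); pts=np.atleast_2d(np.array(pts,float))
    return pts@np.array([[c,s,0],[-s,c,0],[0,0,1]])+[x,y,0]
def fit(obs,p0):
    f=lambda p:np.concatenate([(P(n,T(p,m))[0]-uv) for n,m,uv in obs])
    r=least_squares(f,p0,x_scale=[.01,.01,.1],loss="soft_l1"); return r.x,r.fun.reshape(-1,2).round(1)
E
python3 - <<'E'
from h import *
s=cv2.imread("pics/scene0.png");t=cv2.imread("pics/top0.png")
tc=lambda x,y:np.array([322+x/4-.4,145+y/4-.4]); tb=lambda x,y:np.array([245+(x-400)/4-.4,225+y/4-.4])
z=.008
p,r=fit([("top",[.048,.069,z],tc(125,20)),("top",[.048,-.069,z],tc(325,185)),("top",[-.048,.069,z],tc(12,150))],[.567,-.369,-.7])
print(p,np.degrees(p[2]),r)
# block: top corners: slots along block y; small clip at y=-28
z=.038
q,r2=fit([("top",[.023,.044,z],tb(545,45)),("top",[.023,-.044,z],tb(650,185)),("top",[-.023,.044,z],tb(470,95)),("top",[-.023,-.044,z],tb(580,240))],[.42,-.2,-.7])
print(q,np.degrees(q[2]),r2)
np.save("p.npy",[p,q])
S=5
def draw(n,im,x0,y0,w,h):
    o=crop(n,im,x0,y0,w,h,S)
    def ln(pose,pts,col):
        uv=((P(n,T(pose,pts))-[x0,y0]+.5)*S).astype(int); cv2.polylines(o,[uv],False,col,1,cv2.LINE_AA)
    box=lambda a,b,z:[[-a,-b,z],[a,-b,z],[a,b,z],[-a,b,z],[-a,-b,z]]
    ln(p,box(.048,.069,0),(0,0,255)); ln(p,[[-.06,-.052,.076],[.044,-.052,.076]],(0,255,0))
    for x in(-.019,.019): ln(p,[[x,-.064,0],[x,-.064,.09],[x,-.04,.09],[x,-.04,0]],(255,0,0))
    a=np.linspace(0,6.3,20); ln(p,np.c_[0*a-.025,-.052+.0135*np.cos(a),.076+.0135*np.sin(a)],(0,255,255))
    ln(q,box(.023,.044,.038),(0,0,255)); ln(q,box(.023,.044,0),(0,0,255)); 
    ln(q,[[0,-.028,.038],[0,-.028,.084]],(0,255,0))
    return o
a=np.vstack([draw("top",t,322,145,80,60),draw("scene",s,298,190,80,60)])
b=np.vstack([draw("top",t,250,230,80,60),draw("scene",s,205,165,80,60)])
cv2.imwrite("pics/z2.png",np.hstack([a,b]))
E
```

```text
[ 0.56567537 -0.36649351 -0.73517751] -42.12256848039299 [[ 0.3 -1.4]
 [ 0.6  0.2]
 [-1.3  0.7]]
[ 0.42015212 -0.20230619 -0.94629625] -54.21878148976157 [[ 0.1 -0.3]
 [ 0.  -0.3]
 [ 0.6  1. ]
 [-0.7 -0.1]]
```

View pics/z2.png

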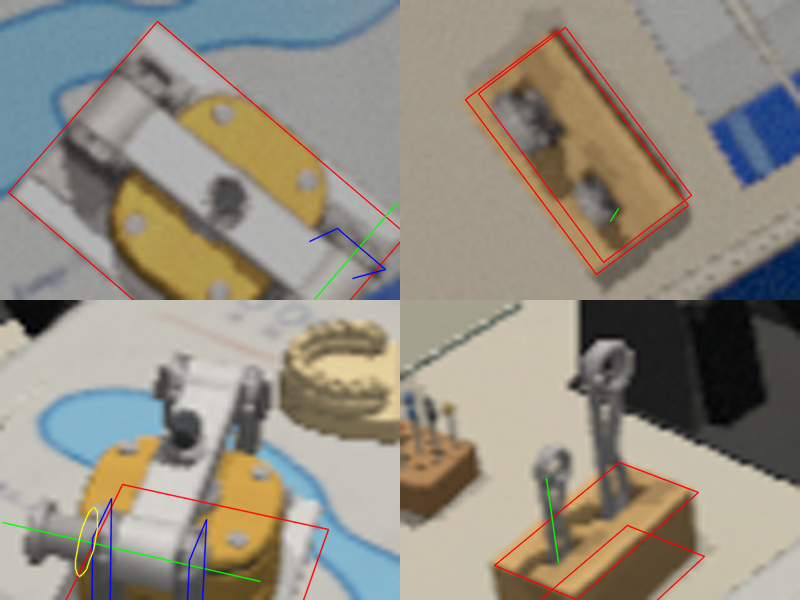

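```bash
cat >> h.py <<'E'
def tri(a,b):
    (o1,d1),(o2,d2)=ray("top",a),ray("scene",b); s=np.linalg.lstsq(np.c_[d1,-d2],o2-o1,rcond=None)[0]
    return (o1+d1*s[0]+o2+d2*s[1])/2, np.linalg.norm(o1+d1*s[0]-o2-d2*s[1])
def rel(pos,yaw):
    """move in tool axes from the present pose to pos with tool down, y axis at yaw (deg)"""
    from scipy.spatial.transform import Rotation as Ro
    o=ctrl.observe(); R=np.array(o["ee_rot"]); c,s=np.cos(np.radians(yaw)),np.sin(np.radians(yaw))
    G=np.array([[-s,c,0],[c,s,0],[0,0,-1.]]).T
    print("now",np.round(o["ee_pos"],4),"yaw",np.degrees(np.arctan2(R[1,1],R[0,1])).round(2),"d tool",np.round(R.T@(np.array(pos)-o["ee_pos"]),4),"rotvec",Ro.from_matrix(R.T@G).as_rotvec(degrees=True).round(2),"t",o["time"],"dist",np.linalg.norm(pos[:2]))
E
python3 - <<'E'
from h import *
p,q=np.load("p.npy")
print(tri((478,292),(281,335)),tri((325,395),(100,222)))
for x in(-.095,-.06,-.019,.03):print(x,T(p,[x,-.052,.066])[0])
print(T(q,[0,-.028,.1])[0])
rel(T(p,[-.095,-.052,.23])[0],-42.1)
E
```

```text
(array([ 0.36705128, -0.57202352,  0.09312466]), np.float64(0.0203282613476253)) (array([ 0.17280306, -0.27693243,  0.14325509]), np.float64(0.03532949358138253))
-0.095 [ 0.46033538 -0.34134423  0.066     ]
-0.06 [ 0.48629529 -0.36481939  0.066     ]
-0.019 [ 0.51670547 -0.39231886  0.066     ]
0.03 [ 0.55304935 -0.42518408  0.066     ]
[ 0.39743696 -0.21867756  0.1       ]
now [ 0.1691 -0.5229  0.2302] yaw -72.08 d tool [ 0.3329 -0.0831  0.0005] rotvec [ -0.11  -0.04 -29.98] t 0.1 dist 0.5730833695736557
```

```bash
python3 inch.py '[[0,0,0,0,0,-0.02,0],[0,0,0,0.0555,-0.0138,0,0],[0,0,0,0.0555,-0.0138,0,0],[0,0,0,0.0555,-0.0138,0,0],[0,0,0,0.0555,-0.0138,0,0],[0,0,0,0.0555,-0.0138,0,0],[0,0,0,0.0555,-0.0138,0,0],[0,0,-10,0,0,0,0],[0,0,-10,0,0,0,0],[0,0,-10,0,0,0,0],[0,0,0,0,0,0,0]]'; python3 - <<'E'
from h import *
p,q=np.load("p.npy")
rel(T(p,[-.095,-.052,.07])[0],-42.1)
s=optics.read_camera("scene");t=optics.read_camera("top"); cv2.imwrite("pics/s1.png",s);cv2.imwrite("pics/t1.png",t)
cv2.imwrite("pics/z3.png",np.hstack([crop("",t,330,165,80,80,5),crop("",s,290,190,80,80,5)]))
E
```

```text
time: 1.48
ee_pos: [0.4605, -0.3419, 0.2507]
ee_rot: [[0.672, 0.741, -0.001], [0.741, -0.672, 0.001], [-0.0, -0.001, -1.0]]
contact_force: [-0.5, -0.0, 0.4]
finger_gap: 0.0002
grip_force: 0.0
now [ 0.4605 -0.3419  0.2507] yaw -42.19 d tool [ 0.0003 -0.0002  0.1807] rotvec [-0.07  0.   -0.09] t 1.475 dist 0.5730833695736557
```

View pics/z3.png

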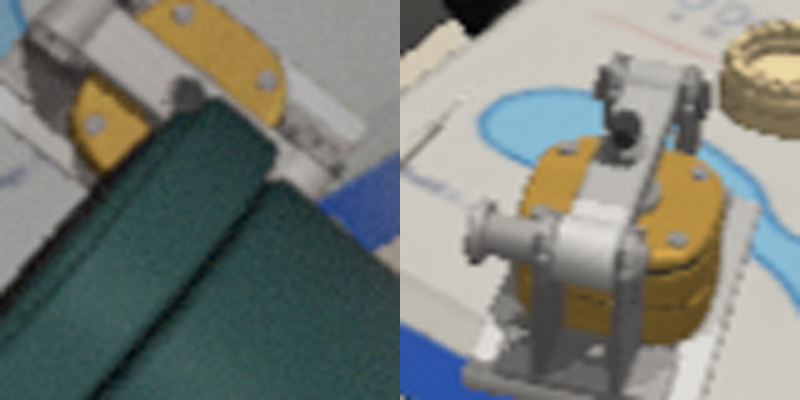

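The scene crop shows the pin head standing out at the left, near (482,232), with the ears at (540,250) and (625,250). The arm hides the clevis in the top view. I'll descend beside the head.

```bash
python3 inch.py '[[0,0,0,0,0,0.06,0],[0,0,0,0,0,0.06,0],[0,0,0,0,0,0.06,0],[0,0,0,0,0.006,0,0],[0,0,0,0,0.006,0,0],[0,0,0,0,0.003,0,0],[0,0,0,0,0.003,0,0],[0,0,0,0,0.003,0,0]]'; python3 inch.py '[[0,0,0,0,0.003,0,0],[0,0,0,0,0.003,0,0],[0,0,0,0,0.003,0,0]]'
```

```text
time: 2.58
ee_pos: [0.477, -0.3569, 0.0729]
ee_rot: [[0.67, 0.742, 0.002], [0.742, -0.67, -0.002], [-0.0, 0.003, -1.0]]
contact_force: [-0.0, 0.5, -0.1]
finger_gap: -0.0001
grip_force: 0.0
time: 2.95
ee_pos: [0.4829, -0.3622, 0.0712]
ee_rot: [[0.67, 0.742, -0.0], [0.742, -0.67, 0.0], [-0.0, -0.0, -1.0]]
contact_force: [0.4, 0.1, -0.0]
finger_gap: 0.0001
grip_force: 0.0
```

```bash
for i in 1; do python3 inch.py '[[0,0,0,0,0.003,0,0],[0,0,0,0,0.003,0,0],[0,0,0,0,0,0,0]]'; done; python3 inch.py '[[0,0,0,0,0.003,0,0],[0,0,0,0,0.003,0,0],[0,0,0,0,0,0,0]]'; python3 - <<'E'
from h import *
s=optics.read_camera("scene"); cv2.imwrite("pics/s2.png",s)
cv2.imwrite("pics/z4.png",crop("",s,280,180,100,80,5))
E
```

```text
time: 3.32
ee_pos: [0.487, -0.3659, 0.0712]
ee_rot: [[0.67, 0.742, -0.001], [0.742, -0.67, 0.001], [-0.0, -0.001, -1.0]]
contact_force: [-1.7, 1.7, 0.9]
finger_gap: -0.0
grip_force: 1.2
time: 3.7
ee_pos: [0.4919, -0.3701, 0.0711]
ee_rot: [[0.67, 0.742, -0.0], [0.742, -0.67, 0.0], [0.0, -0.0, -1.0]]
contact_force: [-2.4, 2.6, 1.3]
finger_gap: 0.0001
grip_force: 1.7
```

View pics/z4.png

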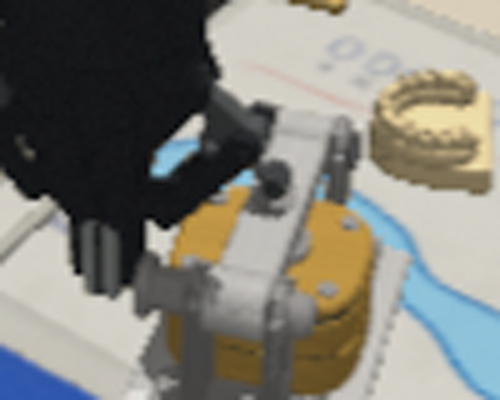

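The fingers are against the head and the pin is sliding at about 3.5 N. I'll keep pushing.

```bash
python3 inch.py '[[0,0,0,0,0.002,0,0],[0,0,0,0,0.002,0,0],[0,0,0,0,0.002,0,0],[0,0,0,0,0,0,0]]'; python3 inch.py '[[0,0,0,0,0.002,0,0],[0,0,0,0,0.002,0,0],[0,0,0,0,0,0,0]]'
```

```text
time: 4.25
ee_pos: [0.4966, -0.3742, 0.0712]
ee_rot: [[0.67, 0.742, 0.001], [0.742, -0.67, 0.0], [0.0, 0.0, -1.0]]
contact_force: [-0.5, 3.5, 0.3]
finger_gap: 0.0001
grip_force: 1.6
time: 4.62
ee_pos: [0.4995, -0.3768, 0.0712]
ee_rot: [[0.67, 0.742, 0.0], [0.742, -0.67, 0.0], [0.0, 0.0, -1.0]]
contact_force: [0.7, 4.4, 0.1]
finger_gap: -0.0002
grip_force: 1.7
```

```bash
python3 inch.py '[[0,0,0,0,0.0015,0,0],[0,0,0,0,0.0015,0,0],[0,0,0,0,0,0,0]]'; python3 inch.py '[[0,0,0,0,0.001,0,0],[0,0,0,0,0.001,0,0],[0,0,0,0,0,0,0]]'
```

```text
time: 5.0
ee_pos: [0.5016, -0.3787, 0.0712]
ee_rot: [[0.67, 0.742, 0.0], [0.742, -0.67, 0.0], [0.0, -0.0, -1.0]]
contact_force: [0.2, 5.4, 0.4]
finger_gap: -0.0002
grip_force: 1.8
time: 5.38
ee_pos: [0.503, -0.3799, 0.0712]
ee_rot: [[0.67, 0.742, -0.0], [0.742, -0.67, 0.001], [0.0, -0.001, -1.0]]
contact_force: [-0.9, 4.9, -0.2]
finger_gap: 0.0003
grip_force: 2.2
```

```bash
python3 inch.py '[[0,0,0,0,0.001,0,0],[0,0,0,0,0.001,0,0],[0,0,0,0,0,0,0]]'; python3 inch.py '[[0,0,0,0,0.001,0,0],[0,0,0,0,0.0005,0,0],[0,0,0,0,0,0,0]]'
```

```text
time: 5.75
ee_pos: [0.503, -0.3799, 0.0712]
ee_rot: [[0.67, 0.742, -0.004], [0.742, -0.67, 0.004], [0.0, -0.005, -1.0]]
contact_force: [-5.2, 8.4, 3.3]
finger_gap: -0.0
grip_force: 4.9
time: 6.12
ee_pos: [0.5031, -0.38, 0.0712]
ee_rot: [[0.67, 0.742, -0.006], [0.742, -0.67, 0.006], [0.0, -0.009, -1.0]]
contact_force: [-8.2, 11.0, 5.6]
finger_gap: -0.0002
grip_force: 6.9
```

The pin has seated: the TCP stopped advancing as the force climbed to about 14 N. I'll back off, rise and go above the clip.

```bash
python3 inch.py '[[0,0,0,0,-0.01,0,0],[0,0,0,0,-0.03,0,0],[0,0,0,0,0,-0.06,0],[0,0,0,0,0,-0.06,0],[0,0,0,0,0,-0.06,0]]'; python3 - <<'E'
from h import *
p,q=np.load("p.npy")
rel([*T(q,[0,-.028,.25])[0]],-54.2)
E
```

```text
time: 6.75
ee_pos: [0.4757, -0.3572, 0.2538]
ee_rot: [[0.671, 0.741, 0.002], [0.741, -0.671, -0.004], [-0.002, 0.005, -1.0]]
contact_force: [0.9, -0.4, 0.3]
finger_gap: -0.0004
grip_force: 0.0
now [ 0.4757 -0.3572  0.2538] yaw -42.15 d tool [ 0.0502 -0.151   0.0031] rotvec [ 0.27  0.08 12.05] t 6.75 dist 0.45362540944495894
```

```bash
python3 inch.py '[[0,0,0,0.0167,-0.05,0,0],[0,0,0,0.0167,-0.05,0,0],[0,0,0,0.0167,-0.05,0,0.05],[0,0,6,0,0,0,0.05],[0,0,6,0,0,0,0.05],[0,0,0,0,0,0,0.05]]'; python3 - <<'E'
from h import *
s=optics.read_camera("scene");t=optics.read_camera("top"); cv2.imwrite("pics/s3.png",s);cv2.imwrite("pics/t3.png",t)
cv2.imwrite("pics/z5.png",np.vstack([np.hstack([crop("",t,345,170,65,50,6),crop("",t,250,225,65,50,6)]),np.hstack([crop("",s,298,215,65,50,6),crop("",s,205,165,65,50,6)])]))
E
```

```text
time: 7.5
ee_pos: [0.3983, -0.2191, 0.2522]
ee_rot: [[0.81, 0.587, 0.003], [0.587, -0.81, -0.003], [0.0, 0.004, -1.0]]
contact_force: [-0.2, 0.9, 0.1]
finger_gap: 0.0495
grip_force: 0.0
```

View pics/z5.png

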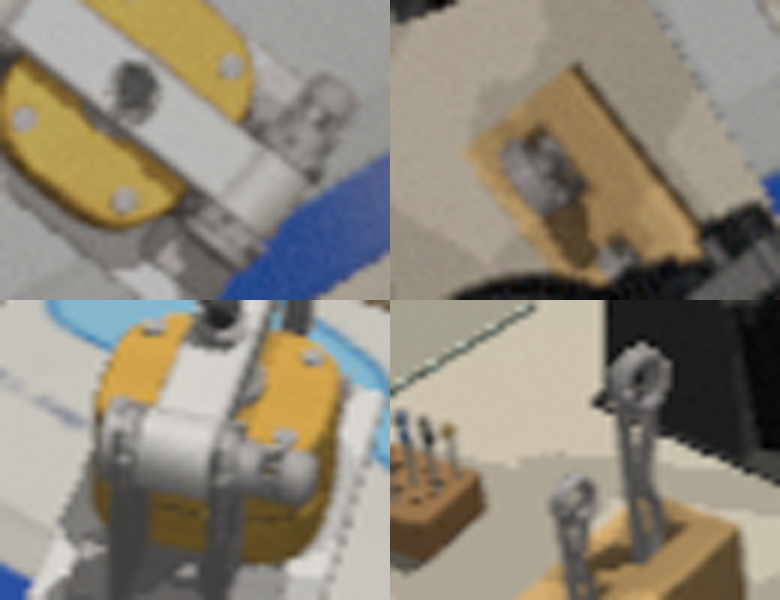

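The pin is home: in the top crop its tail now shows at about (330,95), and in the scene crop at about (290,475). I'll refine the poses and unwrap the tail's surface to find the holes.

```bash
python3 - <<'E'
from h import *
p,q=np.load("p.npy")
print("tail",P("top",T(p,[.044,-.052,.076])),P("scene",T(p,[.044,-.052,.076])), tri((400.9,184.3),(348.4,244.3)), T(p,[.044,-.052,.076]))
print("coil",tri((289,269.2),(235,197.3)),T(q,[0,-.0205,.084]))
A={n:np.mean([optics.read_camera(n).astype(float) for _ in range(8)],0) for n in("top","scene")}
np.savez("avg.npz",**A)
S=12
def cr(n,x0,y0,w,h,ov):
    o=crop("",A[n].astype(np.uint8),x0,y0,w,h,S); o=cv2.normalize(o,None,0,255,cv2.NORM_MINMAX)
    if ov:
        a=np.linspace(0,6.3,30)
        for x in(.019,.030,.044):
            uv=((P(n,T(p,np.c_[0*a+x,-.052+.009*np.cos(a),.076+.009*np.sin(a)]))-[x0,y0]+.5)*S).astype(int)
            cv2.polylines(o,[uv],False,(0,0,255) if x!=.03 else (0,255,0),1,cv2.LINE_AA)
    return o
cv2.imwrite("pics/z6.png",np.vstack([np.hstack([cr(n,x,y,33,25,v) for v in(0,1)]) for n,x,y in(("top",383,172),("scene",327,230))]))
E
```

```text
tail [[401.16805551 184.85143721]] [[349.60298604 245.80689093]] (array([ 0.56304891, -0.43305344,  0.07889054]), np.float64(0.002756472656842196)) [[ 0.56343331 -0.43457415  0.076     ]]
coil (array([ 0.40419419, -0.21355917,  0.08637401]), np.float64(0.004643196330752109)) [[ 0.40352138 -0.21429237  0.084     ]]
```

View pics/z6.png

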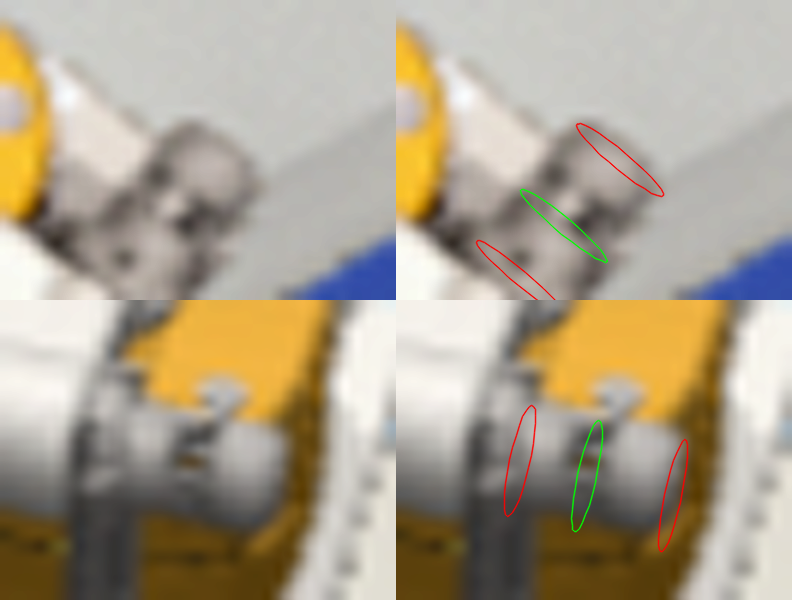

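The tail crops show two dark mouths. In the top view they are at (158,175) and (208,215). In the scene view, part of the brown flask shows through one hole at (190,462). So the nearer hole leans about 30° from upright towards clamp −y. Before grasping I'll pin down the pin's position by touch, pushing the head in with the inside of an open finger.

```bash
python3 - <<'E'
from h import *
p,q=np.load("p.npy")
a=p[2];R=np.array([[np.cos(a),np.sin(a)],[-np.sin(a),np.cos(a)]])
print("head contact in clamp frame",R@(np.array([.5030,-.3799])-p[:2]))
rel([*T(p,[.010,-.052,.22])[0]],-42.1); print(T(p,[.010,-.052,.22])[0])
E
```

```text
head contact in clamp frame [-0.03749507 -0.0519813 ]
now [ 0.3981 -0.2181  0.2513] yaw -54.08 d tool [-1.00e-04  2.39e-01  3.13e-02] rotvec [  0.     0.   -11.98] t 8.4 dist 0.6776649605599029
[ 0.53821511 -0.41176971  0.22      ]
```

```bash
python3 inch.py '[[0,0,0,0,0.0595,0,0.085],[0,0,0,0,0.0595,0,0.085],[0,0,0,0,0.0595,0,0.085],[0,0,0,0,0.0595,0,0.085],[0,0,-6,0,0,0,0.085],[0,0,-6,0,0,0,0.085],[0,0,0,0,0,0.06,0.085],[0,0,0,0,0,0.06,0.085],[0,0,0,0,0,0.04,0.085],[0,0,0,0,0,0.032,0.085],[0,0,0,0,0,0,0.085]]'; python3 inch.py '[[0,0,0,0,0.002,0,0.085],[0,0,0,0,0.002,0,0.085],[0,0,0,0,0,0,0.085]]';python3 inch.py '[[0,0,0,0,0.001,0,0.085],[0,0,0,0,0.001,0,0.085],[0,0,0,0,0,0,0.085]]'
```

```text
time: 9.78
ee_pos: [0.5357, -0.4091, 0.0549]
ee_rot: [[0.67, 0.742, -0.006], [0.742, -0.67, 0.006], [-0.0, -0.008, -1.0]]
contact_force: [0.8, -0.1, 0.4]
finger_gap: 0.0848
grip_force: 0.0
time: 10.15
ee_pos: [0.5416, -0.4144, 0.0614]
ee_rot: [[0.67, 0.742, 0.003], [0.742, -0.67, -0.002], [-0.0, 0.004, -1.0]]
contact_force: [0.4, 0.5, 0.6]
finger_gap: 0.0849
grip_force: 0.0
time: 10.52
ee_pos: [0.5421, -0.4149, 0.0593]
ee_rot: [[0.67, 0.742, -0.0], [0.742, -0.67, -0.0], [-0.0, -0.0, -1.0]]
contact_force: [-0.3, 0.3, -0.7]
finger_gap: 0.0851
grip_force: 0.0
```

```bash
python3 inch.py '[[0,0,0,0,0.001,0,0.085],[0,0,0,0,0,0,0.085]]'; python3 inch.py '[[0,0,0,0,0.001,0,0.085],[0,0,0,0,0,0,0.085]]';python3 inch.py '[[0,0,0,0,0.001,0,0.085],[0,0,0,0,0,0,0.085]]';python3 inch.py '[[0,0,0,0,0.001,0,0.085],[0,0,0,0,0,0,0.085]]'
```

```text
time: 10.78
ee_pos: [0.5429, -0.4155, 0.0593]
ee_rot: [[0.67, 0.742, -0.0], [0.742, -0.67, 0.0], [-0.0, -0.0, -1.0]]
contact_force: [0.7, 0.1, 0.1]
finger_gap: 0.0856
grip_force: 0.0
time: 11.02
ee_pos: [0.5437, -0.4163, 0.0593]
ee_rot: [[0.67, 0.742, 0.0], [0.742, -0.67, -0.0], [-0.0, 0.0, -1.0]]
contact_force: [-0.1, 0.6, 0.6]
finger_gap: 0.0849
grip_force: 0.0
time: 11.28
ee_pos: [0.5444, -0.4169, 0.0593]
ee_rot: [[0.67, 0.742, 0.0], [0.742, -0.67, -0.0], [-0.0, 0.0, -1.0]]
contact_force: [0.5, -0.2, 0.1]
finger_gap: 0.0852
grip_force: 0.0
time: 11.52
ee_pos: [0.5447, -0.4171, 0.0592]
ee_rot: [[0.67, 0.742, -0.001], [0.742, -0.67, 0.001], [-0.0, -0.002, -1.0]]
contact_force: [-2.2, 1.3, 1.1]
finger_gap: 0.0853
grip_force: 1.2
```

```bash
python3 inch.py '[[0,0,0,0,-0.004,0,0.085],[0,0,0,0,0,-0.04,0.085],[0,0,0,0,0,-0.04,0.085],[0,0,0,-0.034,0.019,0,0],[0,0,0,0,0,0,0],[0,0,0,0,0,0,0],[0,0,0,0,0,0,0],[0,0,0,0,0,0.04,0],[0,0,0,0,0,0.033,0],[0,0,0,0.004,0,0,0],[0,0,0,0.003,0,0,0],[0,0,0,0,0,0,0]]'; python3 inch.py '[[0,0,0,0.001,0,0,0],[0,0,0,0.001,0,0,0],[0,0,0,0,0,0,0]]';python3 inch.py '[[0,0,0,0.001,0,0,0],[0,0,0,0,0,0,0]]';python3 inch.py '[[0,0,0,0.001,0,0,0],[0,0,0,0,0,0,0]]'
```

```text
time: 13.02
ee_pos: [0.5396, -0.4482, 0.0692]
ee_rot: [[0.67, 0.743, 0.003], [0.743, -0.67, -0.003], [-0.0, 0.005, -1.0]]
contact_force: [0.2, -0.3, 1.0]
finger_gap: 0.0002
grip_force: 0.0
time: 13.4
ee_pos: [0.5396, -0.4462, 0.0666]
ee_rot: [[0.67, 0.742, 0.0], [0.742, -0.67, -0.0], [-0.0, 0.0, -1.0]]
contact_force: [0.1, 0.2, -0.2]
finger_gap: -0.0003
grip_force: 0.0
time: 13.65
ee_pos: [0.5401, -0.4454, 0.0662]
ee_rot: [[0.67, 0.742, -0.0], [0.742, -0.67, 0.0], [0.0, -0.0, -1.0]]
contact_force: [-0.5, 0.1, -0.6]
finger_gap: -0.0002
grip_force: 0.0
time: 13.9
ee_pos: [0.5409, -0.4446, 0.0663]
ee_rot: [[0.67, 0.742, -0.0], [0.742, -0.67, -0.0], [-0.0, 0.0, -1.0]]
contact_force: [-0.6, -0.1, -0.4]
finger_gap: 0.0001
grip_force: 0.0
```

```bash
python3 inch.py '[[0,0,0,0.001,0,0,0],[0,0,0,0,0,0,0]]';python3 inch.py '[[0,0,0,0.001,0,0,0],[0,0,0,0,0,0,0]]';python3 inch.py '[[0,0,0,0.001,0,0,0],[0,0,0,0,0,0,0]]'; python3 - <<'E'
from h import *
p,q=np.load("p.npy")
o=ctrl.observe();a=p[2];R=np.array([[np.cos(a),np.sin(a)],[-np.sin(a),np.cos(a)]])
print("clamp frame",R@(o["ee_pos"][:2]-p[:2]),R@(np.array([.5447,-.4171])-p[:2]))
E
```

```text
time: 14.15
ee_pos: [0.5416, -0.444, 0.0664]
ee_rot: [[0.67, 0.742, 0.0], [0.742, -0.67, -0.0], [-0.0, 0.0, -1.0]]
contact_force: [-0.4, -0.3, 0.2]
finger_gap: 0.0
grip_force: 0.2
time: 14.4
ee_pos: [0.542, -0.4435, 0.0664]
ee_rot: [[0.67, 0.742, -0.0], [0.742, -0.67, -0.001], [-0.001, 0.0, -1.0]]
contact_force: [-0.0, -1.8, 0.2]
finger_gap: 0.0002
grip_force: 0.9
time: 14.65
ee_pos: [0.5422, -0.4434, 0.0664]
ee_rot: [[0.671, 0.742, -0.001], [0.742, -0.671, -0.002], [-0.002, 0.0, -1.0]]
contact_force: [-2.8, -4.5, -0.2]
finger_gap: 0.0001
grip_force: 2.4
clamp frame [ 0.03414146 -0.07279128] [ 0.01838504 -0.051604  ]
```

Contact came at y ≈ −73 mm in the fitted frame, so the pin axis is at about −52.7 mm there and the hole at x ≈ 30.8. Next, the clip.

```bash
python3 inch.py '[[0,0,0,-0.012,0,0,0],[0,0,0,0,0,-0.06,0],[0,0,0,0,0,-0.06,0],[0,0,0,0,0,-0.06,0.05],[0,0,0,0,0,0,0.05]]'; python3 - <<'E'
from h import *
p,q=np.load("p.npy")
H=T(p,[.0308,-.0527,.076])[0]; np.save("hole.npy",H); print("hole",H)
C=tri((289,269.2),(235,197.3))[0]; C[2]=.2; C[:2]=(C[:2]+T(q,[0,-.0205,0])[0][:2])/2
np.save("coil.npy",C); print(C); rel(C,-54.2)
E
```

```text
time: 15.28
ee_pos: [0.5367, -0.4527, 0.2556]
ee_rot: [[0.67, 0.743, 0.012], [0.743, -0.67, -0.01], [0.001, 0.015, -1.0]]
contact_force: [-1.0, -0.4, 0.6]
finger_gap: 0.0357
grip_force: 0.0
hole [ 0.55317321 -0.42623986  0.076     ]
[ 0.40385779 -0.21392577  0.2       ]
now [ 0.5367 -0.4527  0.2556] yaw -42.04 d tool [ 0.0884 -0.2593  0.0518] rotvec [ 0.86 -0.13 12.16] t 15.275 dist 0.4570178843013809
```

```bash
python3 inch.py '[[0,0,0,0.0177,-0.052,0,0.05],[0,0,0,0.0177,-0.052,0,0.05],[0,0,0,0.0177,-0.052,0,0.05],[0,0,0,0.0177,-0.052,0,0.05],[0,0,0,0.0177,-0.052,0,0.05],[0,0,6,0,0,0,0.05],[0,0,6,0,0,0,0.05],[0,0,0,0,0,0,0.05]]'; python3 - <<'E'
from h import *
C=np.load("coil.npy"); C[2]=.067; rel(C,-54.2)
E
```

```text
time: 16.27
ee_pos: [0.4008, -0.2108, 0.2455]
ee_rot: [[0.809, 0.588, -0.001], [0.588, -0.809, 0.002], [0.0, -0.002, -1.0]]
contact_force: [0.1, 0.3, 0.0]
finger_gap: 0.0499
grip_force: 0.0
now [ 0.4008 -0.2108  0.2455] yaw -53.98 d tool [0.0006 0.0047 0.1785] rotvec [-0.09 -0.02  0.22] t 16.275 dist 0.4570178843013809
```

```bash
python3 inch.py '[[0,0,0,0.0006,0.0047,0.06,0.05],[0,0,0,0,0,0.06,0.05],[0,0,0,0,0,0.04,0.05],[0,0,0,0,0,0.0185,0.05],[0,0,0,0,0,0,0.05],[0,0,0,0,0,0,0.02],[0,0,0,0,0,0,0.02],[0,0,0,0,0,0,0],[0,0,0,0,0,0,0],[0,0,0,0,0,0,0],[0,0,0,0,0,0,0]]'
```

```text
time: 17.65
ee_pos: [0.4043, -0.2143, 0.0689]
ee_rot: [[0.81, 0.587, -0.0], [0.587, -0.81, 0.001], [0.0, -0.001, -1.0]]
contact_force: [-2.3, 4.0, 6.0]
finger_gap: 0.0075
grip_force: 58.6
```

```bash
python3 inch.py '[[0,0,0,0,0,-0.005,0],[0,0,0,0,0,-0.01,0],[0,0,0,0,0,-0.02,0],[0,0,0,0,0,-0.04,0],[0,0,0,0,0,-0.06,0],[0,0,0,0,0,-0.03,0],[0,0,0,0,0,0,0]]'; python3 - <<'E'
from h import *
H=np.load("hole.npy"); H=H.copy(); H[2]=.23
# tool x = clamp +y after turning; leg sits at tool x = -7.5 mm
u=np.array([.6706,.7418,0]); rel(H+u*.0075,-42.1)
E
```

```text
time: 18.52
ee_pos: [0.4061, -0.2163, 0.2371]
ee_rot: [[0.81, 0.587, 0.008], [0.587, -0.81, -0.006], [0.003, 0.009, -1.0]]
contact_force: [0.2, -0.2, -0.5]
finger_gap: 0.0075
grip_force: 58.5
now [ 0.4061 -0.2163  0.2371] yaw -54.09 d tool [0.0033 0.2547 0.0094] rotvec [  0.54  -0.1  -11.99] t 18.525 dist 0.6989698602838286
```

```bash
python3 inch.py '[[0,0,0,0.0007,0.051,0,0],[0,0,0,0.0007,0.051,0,0],[0,0,0,0.0007,0.051,0,0],[0,0,0,0.0007,0.051,0,0],[0,0,0,0.0007,0.051,0,0],[0,0,-6,0,0,0,0],[0,0,-6,0,0,0,0],[0,10,0,0,0,0,0],[0,10,0,0,0,0,0],[0,10,0,0,0,0,0],[0,0,0,0,0,0,0]]'; cat >> h.py <<'E'
from scipy.spatial.transform import Rotation as Ro
OFF=np.array([-.0075,0,.031])   # clip origin in the tool frame
def Rt(th,yaw=-42.12):
    c,s=np.cos(np.radians(yaw)),np.sin(np.radians(yaw))
    return np.array([[-s,c,0],[c,s,0],[0,0,-1.]]).T@Ro.from_euler("y",th,degrees=True).as_matrix()
def togo(th,s,H=None,off=OFF):
    """tool-axes move so that the leg (tilted th) points at H with tip s above it"""
    H=np.load("hole.npy") if H is None else H
    G=Rt(th); d=G[:,2]; pos=H-d*(s+.030)-G@off
    o=ctrl.observe(); R=np.array(o["ee_rot"]); e=np.array(o["ee_pos"])
    print("pos",pos.round(4),"d tool",(R.T@(pos-e)*1e3).round(1),"mm rotvec",Ro.from_matrix(R.T@G).as_rotvec(degrees=True).round(1),"t",o["time"])
    tip=e+R@(off+[0,0,.03]); v=Rt(0).T@(tip-H); print("tip rel H: y",(v[0]*1e3).round(1),"x",(v[1]*1e3).round(1),"z",(-v[2]*1e3).round(1))
E
python3 - <<'E'
from h import *
togo(30,.022)
E
```

```text
time: 19.9
ee_pos: [0.5539, -0.4214, 0.2277]
ee_rot: [[0.587, 0.738, 0.332], [0.637, -0.674, 0.373], [0.499, -0.008, -0.866]]
contact_force: [0.5, 0.1, -0.8]
finger_gap: 0.0075
grip_force: 58.7
pos [ 0.5297 -0.4522  0.1516] d tool [-71.8   3.5  46.4] mm rotvec [-0.3  0.  -0.5] t 19.9
tip rel H: y 28.0 x -3.0 z 95.1
```

```bash
python3 inch.py '[[0,0,0,-0.036,0.0017,0,0],[0,0,0,-0.0358,0.0018,0,0],[0,0,0,0,0,0.03,0],[0,0,0,0,0,0.0164,0],[0,0,0,0,0,0,0],[0,0,0,0,0,0,0]]'; python3 - <<'E'
from h import *
togo(30,.022)
o=ctrl.observe(); R=np.array(o["ee_rot"]); e=np.array(o["ee_pos"]); H=np.load("hole.npy")
A={n:np.mean([optics.read_camera(n).astype(float) for _ in range(4)],0) for n in("top","scene")}
np.savez("avg2.npz",**A)
S=8
def cr(n,x0,y0,w,h,ov):
    o_=crop("",A[n].astype(np.uint8),x0,y0,w,h,S)
    if ov:
        for pts,c in(([e+R@(OFF+[0,0,k]) for k in(-.02,.03)],(0,0,255)),([e+R@(OFF+[0,0,.03]),H],(0,255,0))):
            cv2.polylines(o_,[((P(n,pts)-[x0,y0]+.5)*S).astype(int)],False,c,1,cv2.LINE_AA)
    return o_
cv2.imwrite("pics/z7.png",np.vstack([np.hstack([cr(n,x,y,50,37,v) for v in(0,1)]) for n,x,y in(("top",378,168),("scene",315,208))]))
E
```

```text
time: 20.65
ee_pos: [0.5341, -0.4504, 0.1581]
ee_rot: [[0.579, 0.743, 0.335], [0.645, -0.669, 0.37], [0.499, 0.002, -0.867]]
contact_force: [-0.6, 1.1, 0.5]
finger_gap: 0.0075
grip_force: 58.7
pos [ 0.5297 -0.4522  0.1516] d tool [-6.9 -2.1  3.4] mm rotvec [0.  0.1 0.2] t 20.65
tip rel H: y -6.8 x 2.1 z 25.5
```

View pics/z7.png

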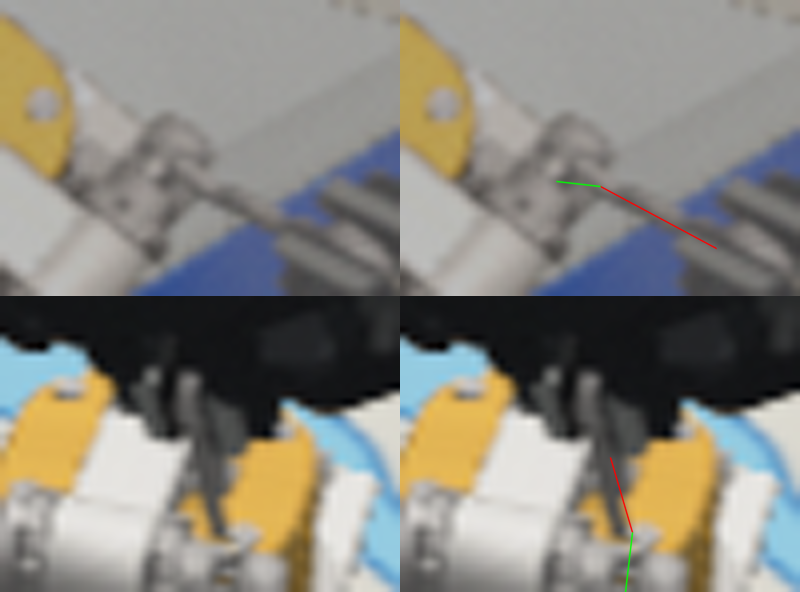

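The leg points at the dark mouth in both views: its tip is at (200,186) and the mouth at (178,175) in the top crop. It still has to cover the remaining few millimetres.

```bash
python3 inch.py '[[0,0,0,-0.0069,-0.0021,0.0034,0],[0,0,0,0,0,0,0],[0,0,0,0,0,0,0]]'; python3 - <<'E'
from h import *
togo(30,.014)
E
```

```text
time: 21.42
ee_pos: [0.5287, -0.4524, 0.1501]
ee_rot: [[0.581, 0.742, 0.335], [0.642, -0.67, 0.371], [0.5, -0.0, -0.866]]
contact_force: [0.8, -0.4, -0.9]
finger_gap: 0.0075
grip_force: 58.7
pos [ 0.5324 -0.4492  0.1447] d tool [1.5 0.6 7. ] mm rotvec [-0. -0.  0.] t 21.425
tip rel H: y -11.8 x -0.7 z 17.5
```

```bash
python3 inch.py '[[0,0,0,0.0015,0.0006,0.0035,0],[0,0,0,0,0,0.0035,0],[0,0,0,0,0,0,0],[0,0,0,0,0,0,0]]'; python3 - <<'E'
from h import *
togo(30,.010)
E
python3 inch.py '[[0,0,0,0,0,0.001,0],[0,0,0,0,0,0.001,0],[0,0,0,0,0,0,0]]';python3 inch.py '[[0,0,0,0,0,0.001,0],[0,0,0,0,0,0.001,0],[0,0,0,0,0,0,0]]'
```

```text
time: 21.92
ee_pos: [0.5326, -0.4491, 0.145]
ee_rot: [[0.58, 0.742, 0.335], [0.643, -0.67, 0.371], [0.5, 0.0, -0.866]]
contact_force: [0.4, -0.3, -0.3]
finger_gap: 0.0075
grip_force: 58.7
pos [ 0.5337 -0.4478  0.1412] d tool [-0.3 -0.1  4.2] mm rotvec [-0.  0.  0.] t 21.925
tip rel H: y -6.8 x 0.1 z 12.4
time: 22.3
ee_pos: [0.5332, -0.4484, 0.1432]
ee_rot: [[0.58, 0.742, 0.335], [0.643, -0.67, 0.371], [0.5, -0.0, -0.866]]
contact_force: [0.8, 0.7, -0.3]
finger_gap: 0.0078
grip_force: 58.7
time: 22.68
ee_pos: [0.534, -0.4479, 0.1417]
ee_rot: [[0.58, 0.742, 0.335], [0.643, -0.67, 0.371], [0.5, 0.001, -0.866]]
contact_force: [-0.3, -0.4, 0.1]
finger_gap: 0.0075
grip_force: 58.7
```

Tip is about 10 mm from the axis now. I'll go on slowly.

```bash
python3 inch.py '[[0,0,0,0,0,0.001,0],[0,0,0,0,0,0,0]]';python3 inch.py '[[0,0,0,0,0,0.001,0],[0,0,0,0,0,0,0]]';python3 inch.py '[[0,0,0,0,0,0.001,0],[0,0,0,0,0,0,0]]'; python3 - <<'E'
from h import *
togo(30,.006)
E
```

```text
time: 22.92
ee_pos: [0.5345, -0.4476, 0.1407]
ee_rot: [[0.58, 0.742, 0.336], [0.643, -0.67, 0.37], [0.5, 0.001, -0.866]]
contact_force: [1.7, -0.3, -1.5]
finger_gap: 0.0074
grip_force: 58.5
time: 23.18
ee_pos: [0.5349, -0.4472, 0.1399]
ee_rot: [[0.58, 0.742, 0.336], [0.643, -0.67, 0.37], [0.5, 0.001, -0.866]]
contact_force: [2.3, -2.4, -0.1]
finger_gap: 0.0077
grip_force: 58.5
time: 23.42
ee_pos: [0.5351, -0.4468, 0.1391]
ee_rot: [[0.58, 0.742, 0.336], [0.643, -0.67, 0.37], [0.5, 0.001, -0.866]]
contact_force: [2.7, -2.1, 0.6]
finger_gap: 0.0075
grip_force: 58.5
pos [ 0.5351 -0.4463  0.1378] d tool [-0.4 -0.4  1.4] mm rotvec [0.  0.  0.1] t 23.425
tip rel H: y -3.4 x 0.5 z 6.6
```

The only reaction is about 3.4 N along clamp +x, so the tip is in the countersink but about 1 mm too far −x. I'll shift it and go on.

```bash
python3 inch.py '[[0,0,0,0,0.001,0,0],[0,0,0,0,0,0,0]]';python3 inch.py '[[0,0,0,0,0,0.001,0],[0,0,0,0,0,0,0]]';python3 inch.py '[[0,0,0,0,0,0.001,0],[0,0,0,0,0,0,0]]'; python3 - <<'E'
from h import *
togo(30,.004)
E
```

```text
time: 23.68
ee_pos: [0.5355, -0.4472, 0.1389]
ee_rot: [[0.58, 0.742, 0.335], [0.643, -0.67, 0.372], [0.5, -0.001, -0.866]]
contact_force: [0.6, -1.0, 0.9]
finger_gap: 0.0075
grip_force: 58.6
time: 23.92
ee_pos: [0.5359, -0.4468, 0.1379]
ee_rot: [[0.58, 0.742, 0.335], [0.643, -0.67, 0.371], [0.5, -0.0, -0.866]]
contact_force: [1.2, -0.9, -0.2]
finger_gap: 0.0079
grip_force: 58.6
time: 24.18
ee_pos: [0.5363, -0.4464, 0.1371]
ee_rot: [[0.58, 0.742, 0.335], [0.643, -0.67, 0.371], [0.5, -0.0, -0.866]]
contact_force: [0.7, -1.0, -0.0]
finger_gap: 0.0074
grip_force: 58.6
pos [ 0.5357 -0.4455  0.136 ] d tool [-0.3 -1.   1.1] mm rotvec [-0. -0.  0.] t 24.175
tip rel H: y -2.3 x 1.0 z 4.5
```

The leg is going in freely.

```bash
python3 inch.py '[[0,0,0,0,0.0003,0.001,0],[0,0,0,0,0,0.001,0],[0,0,0,0,0,0,0]]';python3 inch.py '[[0,0,0,0,0,0.001,0],[0,0,0,0,0,0.001,0],[0,0,0,0,0,0,0]]'; python3 - <<'E'
from h import *
togo(30,.001)
E
```

```text
time: 24.55
ee_pos: [0.5371, -0.4457, 0.1353]
ee_rot: [[0.58, 0.742, 0.335], [0.643, -0.67, 0.372], [0.5, -0.001, -0.866]]
contact_force: [0.0, -0.4, -0.2]
finger_gap: 0.008
grip_force: 58.6
time: 24.92
ee_pos: [0.5378, -0.4451, 0.1336]
ee_rot: [[0.58, 0.742, 0.335], [0.643, -0.67, 0.371], [0.5, -0.0, -0.866]]
contact_force: [0.5, -0.3, 0.8]
finger_gap: 0.0075
grip_force: 58.6
pos [ 0.5367 -0.4444  0.1334] d tool [-0.3 -1.2  0. ] mm rotvec [-0. -0.  0.] t 24.925
tip rel H: y -0.3 x 1.2 z 1.0
```

About 8 mm of leg is inside. Now I'll turn the pin by swinging the clip upright about the pin's axis, in 5° steps.

```bash
python3 inch.py '[[0,-5,0,0.0054,0,0.0009,0],[0,0,0,0,0,0,0]]'; python3 - <<'E'
from h import *
H=np.load("hole.npy")+Rt(0)@[0,.0012,0]; np.save("hole.npy",H)
togo(25,.001)
E
python3 inch.py '[[0,-5,0,0.0054,0,0.0009,0],[0,0,0,0,0,0,0]]'; python3 - <<'E'
from h import *
togo(20,.001)
E
```

```text
time: 25.18
ee_pos: [0.5417, -0.441, 0.1364]
ee_rot: [[0.606, 0.744, 0.282], [0.675, -0.669, 0.312], [0.421, 0.001, -0.907]]
contact_force: [-0.6, -0.3, -0.5]
finger_gap: 0.008
grip_force: 58.8
pos [ 0.541  -0.4414  0.1354] d tool [-1.1 -0.2  0.6] mm rotvec [-0.   0.1  0.2] t 25.175
tip rel H: y 0.2 x 0.2 z 1.9
time: 25.42
ee_pos: [0.545, -0.4373, 0.1376]
ee_rot: [[0.629, 0.743, 0.229], [0.699, -0.669, 0.254], [0.342, 0.001, -0.94]]
contact_force: [-0.6, -1.0, -0.1]
finger_gap: 0.0078
grip_force: 58.8
pos [ 0.5446 -0.4375  0.1368] d tool [-0.7 -0.2  0.5] mm rotvec [-0.   0.   0.1] t 25.425
tip rel H: y 0.1 x 0.2 z 1.7
```

```bash
python3 inch.py '[[0,-5,0,0.005,0,0.0012,0],[0,0,0,0,0,0,0]]'; python3 inch.py '[[0,-5,0,0.0053,0,0.001,0],[0,0,0,0,0,0,0]]'; python3 - <<'E'
from h import *
togo(10,.001)
E
```

```text
time: 25.68
ee_pos: [0.5482, -0.4336, 0.1377]
ee_rot: [[0.646, 0.743, 0.174], [0.718, -0.669, 0.193], [0.26, -0.0, -0.966]]
contact_force: [-0.3, -0.2, 0.3]
finger_gap: 0.0075
grip_force: 58.7
time: 25.92
ee_pos: [0.5517, -0.4297, 0.1379]
ee_rot: [[0.659, 0.743, 0.117], [0.731, -0.669, 0.13], [0.175, -0.0, -0.985]]
contact_force: [-0.1, -0.5, 0.4]
finger_gap: 0.0081
grip_force: 58.7
pos [ 0.5518 -0.4296  0.1384] d tool [ 0.3 -0.  -0.5] mm rotvec [-0.  -0.1  0.1] t 25.925
tip rel H: y -0.3 x 0.0 z 0.5
```

```bash
python3 inch.py '[[0,-5,0,0.0054,0,0.0004,0],[0,0,0,0,0,0,0]]'; python3 inch.py '[[0,-5,0,0.0054,0,0.0008,0],[0,0,0,0,0,0,0],[0,0,0,0,0,0,0]]'; python3 - <<'E'
from h import *
togo(0,.001)
o=ctrl.observe(); R=np.array(o["ee_rot"]); e=np.array(o["ee_pos"]); H=np.load("hole.npy"); print(o["ft_torque"])
A={n:np.mean([optics.read_camera(n).astype(float) for _ in range(3)],0) for n in("top","scene")}
S=8
def cr(n,x0,y0,w,h,ov):
    o_=crop("",A[n].astype(np.uint8),x0,y0,w,h,S)
    if ov: cv2.polylines(o_,[((P(n,[e+R@(OFF+[0,0,k]) for k in(-.03,.03)])-[x0,y0]+.5)*S).astype(int)],False,(0,0,255),1,cv2.LINE_AA)
    return o_
cv2.imwrite("pics/z8.png",np.hstack([cr("scene",315,203,50,50,v) for v in(0,1)]))
E
```

```text
time: 26.18
ee_pos: [0.5552, -0.4258, 0.1382]
ee_rot: [[0.667, 0.743, 0.058], [0.74, -0.67, 0.066], [0.088, -0.001, -0.996]]
contact_force: [-0.0, -0.1, 0.1]
finger_gap: 0.0073
grip_force: 58.7
time: 26.55
ee_pos: [0.5584, -0.4224, 0.138]
ee_rot: [[0.671, 0.741, 0.001], [0.741, -0.671, 0.002], [0.002, -0.001, -1.0]]
contact_force: [-0.7, -0.5, -0.6]
finger_gap: 0.0077
grip_force: 58.7
pos [ 0.5591 -0.4215  0.138 ] d tool [ 1.1 -0.1 -0. ] mm rotvec [-0.  -0.1 -0. ] t 26.55
tip rel H: y -1.0 x 0.0 z 0.9
[0.01507986 0.0454831  0.0374975 ]
```

View pics/z8.png

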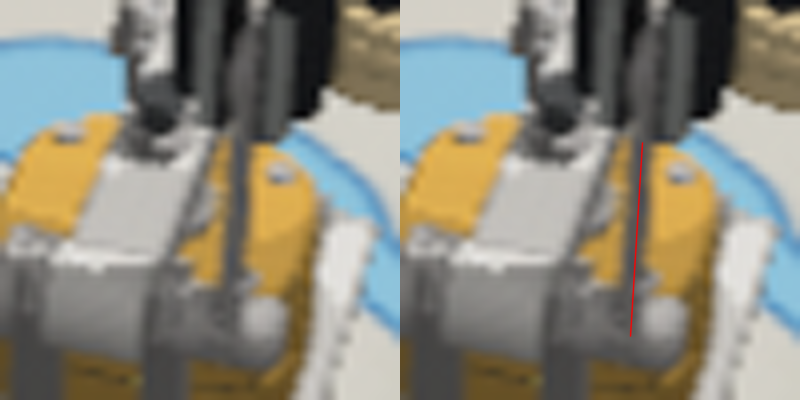

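The leg stands upright with its tip inside the top of the pin, at about (232,290), and the forces are near zero. Now I'll push down in steps, watching the force.

```bash
python3 inch.py '[[0,0,0,0,0,0.0015,0],[0,0,0,0,0,0.0015,0],[0,0,0,0,0,0,0]]'; python3 inch.py '[[0,0,0,0,0,0.0015,0],[0,0,0,0,0,0.0015,0],[0,0,0,0,0,0,0]]'; python3 inch.py '[[0,0,0,0,0,0.0015,0],[0,0,0,0,0,0.0015,0],[0,0,0,0,0,0,0]]'
```

```text
time: 27.22
ee_pos: [0.5589, -0.4218, 0.1351]
ee_rot: [[0.67, 0.742, -0.0], [0.742, -0.67, -0.0], [-0.0, -0.0, -1.0]]
contact_force: [-0.3, -0.5, -1.0]
finger_gap: 0.0078
grip_force: 58.7
time: 27.6
ee_pos: [0.5594, -0.4218, 0.1327]
ee_rot: [[0.67, 0.742, 0.001], [0.742, -0.67, -0.001], [0.0, 0.001, -1.0]]
contact_force: [0.4, -0.6, 0.8]
finger_gap: 0.0075
grip_force: 59.0
time: 27.98
ee_pos: [0.5595, -0.4217, 0.1298]
ee_rot: [[0.67, 0.742, 0.001], [0.742, -0.67, -0.001], [0.0, 0.001, -1.0]]
contact_force: [-0.7, -0.4, 3.5]
finger_gap: 0.0076
grip_force: 59.2
```

```bash
python3 inch.py '[[0,0,0,0,0,0.001,0],[0,0,0,0,0,0.001,0],[0,0,0,0,0,0,0]]'; python3 inch.py '[[0,0,0,0,0,0.001,0],[0,0,0,0,0,0.001,0],[0,0,0,0,0,0,0]]'; python3 inch.py '[[0,0,0,0,0,0.001,0],[0,0,0,0,0,0.001,0],[0,0,0,0,0,0,0]]'
```

```text
time: 28.35
ee_pos: [0.5594, -0.4213, 0.127]
ee_rot: [[0.67, 0.742, 0.0], [0.742, -0.67, 0.001], [0.001, -0.0, -1.0]]
contact_force: [1.0, -0.0, 2.7]
finger_gap: 0.0081
grip_force: 59.1
time: 28.72
ee_pos: [0.5589, -0.4211, 0.1239]
ee_rot: [[0.67, 0.742, -0.001], [0.742, -0.67, 0.002], [0.0, -0.002, -1.0]]
contact_force: [1.7, 1.1, -0.8]
finger_gap: 0.0079
grip_force: 58.7
time: 29.1
ee_pos: [0.5589, -0.4213, 0.1225]
ee_rot: [[0.67, 0.742, -0.001], [0.742, -0.67, 0.001], [0.0, -0.001, -1.0]]
contact_force: [2.3, 1.4, -1.9]
finger_gap: 0.0077
grip_force: 58.6
```

```bash
python3 inch.py '[[0,0,0,0.0006,0,0.001,0],[0,0,0,0,0,0.001,0],[0,0,0,0,0,0,0]]'; python3 inch.py '[[0,0,0,0,0,0.001,0],[0,0,0,0,0,0.001,0],[0,0,0,0,0,0,0]]'; python3 inch.py '[[0,0,0,0,0,0.001,0],[0,0,0,0,0,0.001,0],[0,0,0,0,0,0,0]]'
```

```text
time: 29.48
ee_pos: [0.5594, -0.4214, 0.1217]
ee_rot: [[0.67, 0.742, 0.0], [0.742, -0.67, -0.001], [-0.0, 0.0, -1.0]]
contact_force: [0.6, 2.1, 1.0]
finger_gap: 0.0078
grip_force: 58.9
time: 29.85
ee_pos: [0.5598, -0.4217, 0.1202]
ee_rot: [[0.67, 0.742, 0.001], [0.742, -0.67, -0.001], [-0.0, 0.002, -1.0]]
contact_force: [1.2, 0.9, 3.2]
finger_gap: 0.0076
grip_force: 59.3
time: 30.22
ee_pos: [0.5592, -0.4211, 0.1159]
ee_rot: [[0.67, 0.742, -0.001], [0.742, -0.67, 0.001], [-0.0, -0.001, -1.0]]
contact_force: [1.5, 0.8, -1.5]
finger_gap: 0.0078
grip_force: 58.6
```

```bash
python3 inch.py '[[0,0,0,0,0,0.001,0],[0,0,0,0,0,0.001,0],[0,0,0,0,0,0,0]]'; python3 inch.py '[[0,0,0,0,0,0.001,0],[0,0,0,0,0,0.001,0],[0,0,0,0,0,0,0]]'; python3 inch.py '[[0,0,0,0,0,0.001,0],[0,0,0,0,0,0,0]]'; python3 - <<'E'
from h import *
togo(0,-.03)
E
```

```text
time: 30.6
ee_pos: [0.5592, -0.4211, 0.1146]
ee_rot: [[0.67, 0.742, -0.001], [0.742, -0.67, 0.001], [-0.0, -0.001, -1.0]]
contact_force: [1.0, 0.4, -1.8]
finger_gap: 0.0075
grip_force: 58.6
time: 30.98
ee_pos: [0.5595, -0.4214, 0.1134]
ee_rot: [[0.67, 0.742, 0.0], [0.742, -0.67, -0.0], [-0.0, 0.0, -1.0]]
contact_force: [0.1, 0.6, -1.0]
finger_gap: 0.0079
grip_force: 58.7
time: 31.22
ee_pos: [0.5595, -0.4214, 0.1123]
ee_rot: [[0.67, 0.742, 0.0], [0.742, -0.67, -0.0], [-0.0, 0.0, -1.0]]
contact_force: [1.4, 1.1, -0.4]
finger_gap: 0.0078
grip_force: 58.7
pos [ 0.5591 -0.4215  0.107 ] d tool [-0.4 -0.3  5.3] mm rotvec [0. 0. 0.] t 31.225
tip rel H: y 0.4 x 0.3 z -24.7
```

```bash
python3 inch.py '[[0,0,0,0,0,0.001,0],[0,0,0,0,0,0.001,0],[0,0,0,0,0,0,0]]'; python3 inch.py '[[0,0,0,0,0,0.001,0],[0,0,0,0,0,0,0]]'; python3 inch.py '[[0,0,0,0,0,0.001,0],[0,0,0,0,0,0,0]]'
```

```text
time: 31.6
ee_pos: [0.5595, -0.4213, 0.1103]
ee_rot: [[0.67, 0.742, 0.0], [0.742, -0.67, -0.0], [-0.0, 0.0, -1.0]]
contact_force: [1.7, 0.7, -0.1]
finger_gap: 0.0078
grip_force: 58.8
time: 31.85
ee_pos: [0.5595, -0.4214, 0.1094]
ee_rot: [[0.67, 0.742, 0.0], [0.742, -0.67, -0.0], [-0.0, 0.0, -1.0]]
contact_force: [0.5, -0.2, 1.0]
finger_gap: 0.0073
grip_force: 58.8
time: 32.1
ee_pos: [0.5596, -0.4214, 0.1086]
ee_rot: [[0.67, 0.742, 0.0], [0.742, -0.67, -0.0], [-0.0, 0.001, -1.0]]
contact_force: [0.3, 0.5, 1.7]
finger_gap: 0.0079
grip_force: 58.9
```

```bash
python3 inch.py '[[0,0,0,0,0,0.001,0],[0,0,0,0,0,0,0]]'; python3 inch.py '[[0,0,0,0,0,0.001,0],[0,0,0,0,0,0,0]]'; python3 inch.py '[[0,0,0,0,0,0.001,0],[0,0,0,0,0,0,0]]'
```

```text
time: 32.35
ee_pos: [0.5597, -0.4214, 0.1077]
ee_rot: [[0.67, 0.742, 0.001], [0.742, -0.67, -0.0], [0.0, 0.001, -1.0]]
contact_force: [0.6, 0.2, 2.7]
finger_gap: 0.0077
grip_force: 59.0
time: 32.6
ee_pos: [0.5597, -0.4213, 0.1067]
ee_rot: [[0.67, 0.742, 0.001], [0.742, -0.67, -0.0], [0.0, 0.001, -1.0]]
contact_force: [1.6, 0.3, 3.0]
finger_gap: 0.0079
grip_force: 59.2
time: 32.85
ee_pos: [0.5597, -0.4213, 0.1056]
ee_rot: [[0.67, 0.742, 0.001], [0.742, -0.67, -0.0], [0.0, 0.001, -1.0]]
contact_force: [1.2, 1.7, 4.4]
finger_gap: 0.0072
grip_force: 59.4
```

The clip snapped over between z = 0.120 and 0.116, was then pulled in, and shows zero force near z ≈ 0.1095. It now resists going deeper. I'll ease back to the neutral height and read the force there.

```bash
python3 inch.py '[[0,0,0,0,0,-0.001,0],[0,0,0,0,0,-0.001,0],[0,0,0,0,0,0,0]]'; python3 inch.py '[[0,0,0,0,0,-0.001,0],[0,0,0,0,0,0,0],[0,0,0,0,0,0,0]]'
```

```text
time: 33.22
ee_pos: [0.5592, -0.4209, 0.1065]
ee_rot: [[0.67, 0.742, -0.001], [0.742, -0.67, 0.001], [0.0, -0.002, -1.0]]
contact_force: [0.8, 1.3, 0.1]
finger_gap: 0.0077
grip_force: 58.8
time: 33.6
ee_pos: [0.5591, -0.421, 0.1081]
ee_rot: [[0.67, 0.742, -0.001], [0.742, -0.67, 0.001], [-0.0, -0.001, -1.0]]
contact_force: [0.6, 0.9, -0.3]
finger_gap: 0.0075
grip_force: 58.7
```

```bash
python3 inch.py '[[0,0,0,0,0,0,0.02],[0,0,0,0,0,0,0.03],[0,0,0,0,0,0,0.03],[0,0,0,0,0,-0.02,0.03],[0,0,0,0,0,-0.04,0.03],[0,0,0,0,0,-0.04,0.03],[0,0,0,0,0,0,0.03]]'; python3 - <<'E'
from h import *
H=np.load("hole.npy"); print(H)
rel(H+Rt(0)@[0,.0185,-.06],-42.12)
E
```

```text
time: 34.48
ee_pos: [0.5613, -0.4229, 0.2165]
ee_rot: [[0.67, 0.742, 0.01], [0.742, -0.67, -0.009], [-0.0, 0.013, -1.0]]
contact_force: [1.5, -0.3, 1.1]
finger_gap: 0.0298
grip_force: 0.0
[ 0.5540633  -0.42704468  0.076     ]
now [ 0.5613 -0.4229  0.2165] yaw -42.08 d tool [-0.0079  0.0149  0.0807] rotvec [0.74 0.   0.04] t 34.475 dist 0.7179824385852122
```

Released. To check the seat height, I'll touch the top of the pin's tail with closed fingertips, clear of the clip, and then touch the clip's coil top.

```bash
python3 inch.py '[[0,0,0,-0.011,0.018,0,0],[0,0,0,0,0,0,0],[0,0,0,0,0,0.04,0],[0,0,0,0,0,0.04,0],[0,0,0,0,0,0.03,0],[0,0,0,0,0,0,0],[0,0,0,0,0,0,0]]'; python3 - <<'E'
from h import *
H=np.load("hole.npy"); rel(H+Rt(0)@[0,.021,-.015],-42.12)
E
```

```text
time: 35.35
ee_pos: [0.566, -0.4416, 0.0999]
ee_rot: [[0.67, 0.742, 0.001], [0.742, -0.67, -0.001], [0.0, 0.002, -1.0]]
contact_force: [0.1, -1.3, 0.6]
finger_gap: -0.0002
grip_force: 0.0
now [ 0.566  -0.4416  0.0999] yaw -42.07 d tool [0.0028 0.0024 0.0089] rotvec [ 0.11 -0.01  0.05] t 35.35 dist 0.7204751592765652
```

```bash
python3 inch.py '[[0,0,0,0,0.003,0,0],[0,0,0,0,0,0.005,0],[0,0,0,0,0,0.003,0],[0,0,0,0,0,0,0]]';python3 inch.py '[[0,0,0,0,0,0.002,0],[0,0,0,0,0,0,0]]';python3 inch.py '[[0,0,0,0,0,0.002,0],[0,0,0,0,0,0,0]]'; python3 inch.py '[[0,0,0,0,0,0.001,0],[0,0,0,0,0,0,0]]'
```

```text
time: 35.85
ee_pos: [0.5674, -0.4433, 0.0897]
ee_rot: [[0.67, 0.742, -0.001], [0.742, -0.67, 0.001], [-0.0, -0.001, -1.0]]
contact_force: [0.7, 0.0, -0.2]
finger_gap: 0.0
grip_force: 0.0
time: 36.1
ee_pos: [0.5676, -0.4435, 0.0883]
ee_rot: [[0.67, 0.742, -0.0], [0.742, -0.67, 0.0], [-0.0, -0.0, -1.0]]
contact_force: [-0.1, -0.2, 0.5]
finger_gap: 0.0002
grip_force: 0.1
time: 36.35
ee_pos: [0.5679, -0.4437, 0.087]
ee_rot: [[0.67, 0.742, 0.001], [0.742, -0.67, -0.001], [-0.0, 0.001, -1.0]]
contact_force: [-0.0, 0.2, 1.7]
finger_gap: -0.0003
grip_force: 0.8
time: 36.6
ee_pos: [0.568, -0.4437, 0.086]
ee_rot: [[0.67, 0.742, 0.001], [0.742, -0.67, -0.001], [0.0, 0.001, -1.0]]
contact_force: [0.1, -0.6, 3.2]
finger_gap: 0.0
grip_force: 1.0
```

```bash
python3 inch.py '[[0,0,0,0,0,-0.03,0],[0,0,0,0,0,-0.034,0],[0,0,0,0.008,-0.022,0,0],[0,0,0,0,0,0,0],[0,0,0,0,0,0.008,0],[0,0,0,0,0,0,0],[0,0,0,0,0,0,0]]';python3 inch.py '[[0,0,0,0,0,0.002,0],[0,0,0,0,0,0,0]]';python3 inch.py '[[0,0,0,0,0,0.002,0],[0,0,0,0,0,0,0]]';python3 inch.py '[[0,0,0,0,0,0.002,0],[0,0,0,0,0,0,0]]'
```

```text
time: 37.48
ee_pos: [0.5566, -0.423, 0.1402]
ee_rot: [[0.67, 0.742, -0.001], [0.742, -0.67, 0.001], [-0.0, -0.002, -1.0]]
contact_force: [0.6, 0.3, 0.2]
finger_gap: 0.0001
grip_force: 0.0
time: 37.72
ee_pos: [0.5567, -0.4229, 0.1392]
ee_rot: [[0.67, 0.742, -0.0], [0.742, -0.67, 0.0], [-0.0, -0.0, -1.0]]
contact_force: [-0.4, 0.0, -0.2]
finger_gap: 0.0
grip_force: 0.0
time: 37.98
ee_pos: [0.5567, -0.4228, 0.1372]
ee_rot: [[0.67, 0.742, -0.0], [0.742, -0.67, 0.0], [-0.0, -0.0, -1.0]]
contact_force: [0.1, -0.4, 0.6]
finger_gap: -0.0
grip_force: 0.0
time: 38.22
ee_pos: [0.5566, -0.4227, 0.1351]
ee_rot: [[0.67, 0.742, -0.0], [0.742, -0.67, 0.0], [-0.0, -0.0, -1.0]]
contact_force: [-0.3, -0.3, 0.1]
finger_gap: -0.0002
grip_force: 0.0
```

```bash
python3 inch.py '[[0,0,0,0,0,0.001,0],[0,0,0,0,0,0,0]]';python3 inch.py '[[0,0,0,0,0,0.001,0],[0,0,0,0,0,0,0]]';python3 inch.py '[[0,0,0,0,0,0.001,0],[0,0,0,0,0,0,0]]'
```

```text
time: 38.48
ee_pos: [0.5567, -0.4228, 0.1343]
ee_rot: [[0.67, 0.742, -0.0], [0.742, -0.67, 0.0], [-0.0, -0.0, -1.0]]
contact_force: [0.6, -0.0, 0.1]
finger_gap: -0.0003
grip_force: 0.0
time: 38.72
ee_pos: [0.5567, -0.4228, 0.1333]
ee_rot: [[0.67, 0.742, -0.0], [0.742, -0.67, 0.0], [-0.0, -0.0, -1.0]]
contact_force: [-0.3, 0.1, -1.0]
finger_gap: 0.0001
grip_force: 0.0
time: 38.98
ee_pos: [0.5567, -0.4228, 0.1322]
ee_rot: [[0.67, 0.742, -0.0], [0.742, -0.67, 0.0], [-0.0, -0.0, -1.0]]
contact_force: [-0.5, -0.3, -0.0]
finger_gap: -0.0005
grip_force: 0.0
```

```bash
python3 inch.py '[[0,0,0,0,0,0.001,0],[0,0,0,0,0,0,0]]';python3 inch.py '[[0,0,0,0,0,0.001,0],[0,0,0,0,0,0,0]]'
```

```text
time: 39.22
ee_pos: [0.5567, -0.4228, 0.1312]
ee_rot: [[0.67, 0.742, -0.0], [0.742, -0.67, 0.0], [-0.0, -0.0, -1.0]]
contact_force: [-0.5, -0.3, 0.4]
finger_gap: 0.0001
grip_force: 0.0
time: 39.48
ee_pos: [0.557, -0.4229, 0.1309]
ee_rot: [[0.67, 0.742, 0.001], [0.742, -0.67, -0.001], [-0.0, 0.001, -1.0]]
contact_force: [1.1, -0.4, 0.8]
finger_gap: -0.0001
grip_force: 0.7
```

The touches put the coil top at about 0.131 and the pin top at about 0.088. That makes the clip roughly 3 mm too deep, right at the limit, so I'll regrasp it and ease it up.

```bash
python3 inch.py '[[0,0,0,0,0,-0.02,0],[0,0,0,0.0029,0.0004,-0.01,0.03],[0,0,0,0,0,0,0.03],[0,0,0,0,0,0,0.03],[0,0,0,0,0,0.03,0.03],[0,0,0,0,0,0.0225,0.03],[0,0,0,0,0,0,0.03],[0,0,0,0,0,0,0.03]]'; python3 inch.py '[[0,0,0,0,0,0,0.015],[0,0,0,0,0,0,0],[0,0,0,0,0,0,0],[0,0,0,0,0,0,0]]'
```

```text
time: 40.48
ee_pos: [0.5592, -0.4212, 0.1085]
ee_rot: [[0.67, 0.742, 0.001], [0.742, -0.67, -0.001], [-0.0, 0.001, -1.0]]
contact_force: [-0.1, -0.4, 0.7]
finger_gap: 0.0302
grip_force: 0.0
time: 40.98
ee_pos: [0.5595, -0.4214, 0.1093]
ee_rot: [[0.67, 0.742, 0.002], [0.742, -0.67, -0.002], [-0.0, 0.003, -1.0]]
contact_force: [0.2, 0.5, 4.3]
finger_gap: 0.0079
grip_force: 61.1
```

```bash
python3 inch.py '[[0,0,0,0,0,-0.001,0],[0,0,0,0,0,-0.001,0],[0,0,0,0,0,0,0]]';python3 inch.py '[[0,0,0,0,0,-0.001,0],[0,0,0,0,0,0,0],[0,0,0,0,0,0,0]]'
```

```text
time: 41.35
ee_pos: [0.5592, -0.4211, 0.1097]
ee_rot: [[0.67, 0.742, 0.0], [0.742, -0.67, -0.0], [-0.0, 0.0, -1.0]]
contact_force: [0.8, -1.7, 0.2]
finger_gap: 0.0075
grip_force: 60.7
time: 41.72
ee_pos: [0.5586, -0.4206, 0.1103]
ee_rot: [[0.67, 0.742, -0.001], [0.742, -0.67, 0.001], [-0.0, -0.001, -1.0]]
contact_force: [0.6, -0.5, -0.5]
finger_gap: 0.0076
grip_force: 60.5
```

```bash
python3 inch.py '[[0,0,0,0,0,-0.001,0],[0,0,0,0,0,0,0]]';python3 inch.py '[[0,0,0,0,0,-0.001,0],[0,0,0,0,0,0,0],[0,0,0,0,0,0,0]]'
```

```text
time: 41.98
ee_pos: [0.5586, -0.4206, 0.1114]
ee_rot: [[0.67, 0.742, -0.001], [0.742, -0.67, 0.001], [-0.0, -0.001, -1.0]]
contact_force: [0.1, -0.0, -1.9]
finger_gap: 0.0075
grip_force: 60.4
time: 42.35
ee_pos: [0.5587, -0.4207, 0.1127]
ee_rot: [[0.67, 0.742, -0.001], [0.742, -0.67, 0.0], [-0.0, -0.001, -1.0]]
contact_force: [0.5, -0.1, -2.1]
finger_gap: 0.0076
grip_force: 60.4
```

```bash
python3 inch.py '[[0,0,0,0,0,0,0.02],[0,0,0,0,0,0,0.03],[0,0,0,0,0,0,0.03],[0,0,0,0,0,-0.025,0.03],[0,0,0,-0.002,0,-0.013,0.03],[0,0,0,0,0,0,0],[0,0,0,0,0,0,0],[0,0,0,0,0,0.012,0],[0,0,0,0,0,0,0],[0,0,0,0,0,0,0]]'; python3 inch.py '[[0,0,0,0,0,0.002,0],[0,0,0,0,0,0,0]]'; python3 inch.py '[[0,0,0,0,0,0.001,0],[0,0,0,0,0,0,0]]'
```

```text
time: 43.6
ee_pos: [0.5574, -0.4222, 0.1378]
ee_rot: [[0.67, 0.742, -0.001], [0.742, -0.67, 0.001], [-0.0, -0.002, -1.0]]
contact_force: [-0.0, -0.2, 0.3]
finger_gap: -0.0002
grip_force: 0.0
time: 43.85
ee_pos: [0.5577, -0.4224, 0.1369]
ee_rot: [[0.67, 0.742, 0.0], [0.742, -0.67, -0.0], [-0.0, 0.0, -1.0]]
contact_force: [0.4, -0.3, -0.2]
finger_gap: -0.0002
grip_force: 0.0
time: 44.1
ee_pos: [0.5576, -0.4224, 0.1359]
ee_rot: [[0.67, 0.742, 0.0], [0.742, -0.67, -0.0], [-0.0, 0.0, -1.0]]
contact_force: [0.4, 0.1, -0.6]
finger_gap: 0.0003
grip_force: 0.0
```

```bash
python3 inch.py '[[0,0,0,0,0,0.001,0],[0,0,0,0,0,0,0]]'; python3 inch.py '[[0,0,0,0,0,0.001,0],[0,0,0,0,0,0,0]]'; python3 inch.py '[[0,0,0,0,0,0.001,0],[0,0,0,0,0,0,0]]'
```

```text
time: 44.35
ee_pos: [0.5576, -0.4224, 0.1347]
ee_rot: [[0.67, 0.742, -0.0], [0.742, -0.67, 0.0], [-0.0, -0.0, -1.0]]
contact_force: [0.0, -0.8, 0.2]
finger_gap: 0.0002
grip_force: 0.0
time: 44.6
ee_pos: [0.5577, -0.4224, 0.1339]
ee_rot: [[0.67, 0.742, 0.0], [0.742, -0.67, -0.0], [-0.0, 0.0, -1.0]]
contact_force: [0.2, -0.1, 0.8]
finger_gap: -0.0002
grip_force: 0.1
time: 44.85
ee_pos: [0.5578, -0.4225, 0.1331]
ee_rot: [[0.67, 0.742, 0.0], [0.742, -0.67, -0.0], [0.0, 0.0, -1.0]]
contact_force: [-0.2, -0.4, 0.9]
finger_gap: -0.0001
grip_force: 0.5
```

The coil top is now at about 0.134, which puts the clip within 1 mm of its seat. As a last check I'll touch the pin's head again to confirm it is still home.

```bash
python3 inch.py '[[0,0,0,0,0,-0.05,0],[0,0,0,-0.0026,-0.0437,0,0],[0,0,0,-0.0025,-0.0436,0,0],[0,0,0,0,0,0,0],[0,0,0,0,0,0.055,0],[0,0,0,0,0,0.055,0],[0,0,0,0,0,0,0],[0,0,0,0,0.005,0,0],[0,0,0,0,0.005,0,0],[0,0,0,0,0,0,0]]'; python3 inch.py '[[0,0,0,0,0.002,0,0],[0,0,0,0,0.002,0,0],[0,0,0,0,0,0,0]]'; python3 inch.py '[[0,0,0,0,0.001,0,0],[0,0,0,0,0.001,0,0],[0,0,0,0,0,0,0]]'
```

```text
time: 46.1
ee_pos: [0.4985, -0.3759, 0.0756]
ee_rot: [[0.67, 0.742, 0.004], [0.742, -0.67, -0.004], [-0.0, 0.005, -1.0]]
contact_force: [0.1, 0.1, 0.2]
finger_gap: 0.0001
grip_force: 0.0
time: 46.48
ee_pos: [0.4999, -0.3772, 0.0729]
ee_rot: [[0.67, 0.742, -0.0], [0.742, -0.67, -0.0], [-0.0, 0.0, -1.0]]
contact_force: [-0.1, 0.1, -0.5]
finger_gap: -0.0
grip_force: 0.0
time: 46.85
ee_pos: [0.5013, -0.3785, 0.0728]
ee_rot: [[0.67, 0.742, -0.0], [0.742, -0.67, -0.0], [-0.0, -0.0, -1.0]]
contact_force: [0.2, 0.4, -0.1]
finger_gap: -0.0001
grip_force: 0.0
```

```bash
python3 inch.py '[[0,0,0,0,0.001,0,0],[0,0,0,0,0,0,0]]'; python3 inch.py '[[0,0,0,0,0.001,0,0],[0,0,0,0,0,0,0]]'; python3 inch.py '[[0,0,0,0,0.001,0,0],[0,0,0,0,0,0,0]]'
```

```text
time: 47.1
ee_pos: [0.5021, -0.3792, 0.0729]
ee_rot: [[0.67, 0.742, 0.0], [0.742, -0.67, -0.0], [-0.0, 0.0, -1.0]]
contact_force: [0.2, 0.1, -0.4]
finger_gap: -0.0002
grip_force: 0.0
time: 47.35
ee_pos: [0.5028, -0.3798, 0.0729]
ee_rot: [[0.67, 0.742, -0.0], [0.742, -0.67, -0.0], [-0.0, -0.0, -1.0]]
contact_force: [-0.2, 0.4, 0.7]
finger_gap: -0.0
grip_force: 0.0
time: 47.6
ee_pos: [0.503, -0.3799, 0.0728]
ee_rot: [[0.67, 0.742, -0.002], [0.742, -0.67, 0.001], [-0.0, -0.002, -1.0]]
contact_force: [-3.0, 1.5, 1.2]
finger_gap: -0.0004
grip_force: 2.0
```

Contact is at exactly the same place as before, so the pin is still home. I'll retreat and hand in.

```bash
python3 inch.py '[[0,0,0,0,-0.02,0,0],[0,0,0,0,-0.02,0,0],[0,0,0,0,0,-0.06,0],[0,0,0,0,0,-0.06,0],[0,0,0,0,0,0,0],[0,0,0,0,0,0,0]]' && python3 -c "
from bench import ctrl, optics, finish_job
print(finish_job())"
```

```text
time: 48.35
ee_pos: [0.4741, -0.3539, 0.1932]
ee_rot: [[0.67, 0.742, 0.001], [0.742, -0.67, -0.001], [-0.0, 0.002, -1.0]]
contact_force: [-0.6, -0.1, -0.4]
finger_gap: 0.0002
grip_force: 0.0
the job is handed in; nothing more can be done
None
```

I handed the job in at about 48 s with the pin home and the smaller clip snapped upright through its cross-hole and released; by touch it sits within about 1 mm of its seat height, but the hand-in returned no verdict.

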